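# Let the wagon through the crossing

## Robot

A 6-joint arm with a two-finger parallel gripper is mounted at the origin on the work surface. World frame = base frame: x ahead of the robot, y to its left, z up, the work surface at z = 0. Lengths are in m, angles in degrees, forces in N, time in s.
With the tool pointing down it reaches from about 0.375 to 0.9 m from the base axis. Payload 3.1 kg.
Tool frame: the origin (TCP) lies where the fingers leave the gripper's body, on its centre line; the fingertips stand 70 mm ahead of it and the grasp point (between the pads) lies 51 mm ahead of it; z points along the fingers, y is the line along which they close (so a half turn about z gives the same grasp; the last joint's range is limited). The gripper opens to 87 mm and grips with 3 to 60 N. Pads are 19 mm wide; open, the fingers measure 117 mm over their backs; the gripper's body (75 mm by 190 mm) begins 51 mm behind the grasp point.
Start: joints at [55.376, 30.224, 82.088, -0, 67.689, -10.227], TCP at [0.258, 0.569, 0.292] pointing down, gripper open.
Joint ranges: [-176.69, 176.69], [-43.24, 126.21], [12.49, 139.97], [-82, 262], [0, 151.66], [-163.58, 163.58]. Speed limits (degrees/s): [159.86, 159.86, 180, 180, 180, 180].

## Interface

Orientations are given as a 3x3 rotation matrix whose columns are the frame's x, y, z axes.
In Python, from rig import readout, capture, calibration, bot, look_for gives the robot as it stands. The module is installed in compiled form; this text tells all that it offers.
- The arm moves only by the shell command python3 -m pendant 'ROWS'. ROWS is JSON, a list of rows, each a list of 7 numbers: the shift along the tool's x, y, z normalised to -1 to 1, where 1 is 200 mm, then the turn, a rotation vector about the tool's x, y, z normalised to -1 to 1, where 1 is 180 degrees, then the closure, from -1 (fully open) to 1 (shut). In form: [[dx, dy, dz, ax, ay, az, grip], ...]. A call has 1 to 8 rows; each row is the pose to reach, as a shift and turn from the pose commanded when the call began, along the tool's axes at that moment, turning the shorter way round; what a row does not reach only later rows make up. A row lasts 1/10 s, in which the tool goes at most 50 mm and 8.59 degrees, less where a joint would pass 70% of its speed; a pose out of reach is approached as far as the arm can. A call with a number of a shift or a turn outside -1 to 1 is refused whole. A call with a gripper value outside its range is refused whole. The fingers move at their own pace and stop on an object; the grip force is fixed at half the most. Time passes only in rows, so rows that repeat a pose let the fingers close. It gives the time, the measured TCP pose, the force, the opening and the grip force at its end, in the units of the state.
- readout.read_state(): the state, without advancing time (a new reading comes with each control period).
- capture(name): name is "scene" or "top" or "wrist"; returns (picture, depth): 480x640x3 uint8, red, green, blue; 480x640 float32, m along the optical axis (not along the pixel's ray), 0 where there is no reading.
- calibration(name): a dict with "mtx" (3x3 intrinsics, pixels), "T" (4x4, takes a point from camera to world coordinates); the wrist camera has in their place "mount" (4x4, takes a point from camera to tool coordinates, whose origin is the TCP and whose axes are the flange's). Camera axes: x right, y down, z forward; pixel columns grow to the right and rows downward; lengths in m; the calibration is good to about 2 mm. A picture is of the moment at which its call begins: read the wrist's pose just before it. calibration takes no time and is no camera call.
- bot.hand_in(): hands the job in; it is judged then, once.
Trained networks look in the newest picture that a camera, given by its name, has taken for a name from the list of things; names that differ only in an ending like _2 or _b are one class to them, and where a whole thing is asked for, a point or a joint stands for the part that bears it (a point fixed in the world has none). Each returns a list of dicts, best first, with "conf" (0 to 1); they miss things now and then, are a little off and sometimes report something else, mostly with a low value. They report only what shows in the picture. A call takes as long as a camera call.
- look_for(thing, camera): "extent" ([left, top, right, bottom] in pixels, round what is visible of it).
The state is a dict: "time_s": time; "joint_positions": joint angles; "qvel": joint speeds; "tau": joint torques, N m; "position": TCP position; "tcp_rot": TCP orientation; "force": force on the tool from outside, world axes, zero at the start; "moment": the same for the moment, N m; "opening": opening from 0.0 (shut) to 1.0 (fully open); "grasp_force": force on a finger pad.
Only numpy, scipy, OpenCV 4.12 (cv2) and the standard library are available. Lean on these libraries where they do the work, as an engineer would, in place of code of your own. Each camera call takes 0.05 s, during which the arm holds its last target. There are 200 camera calls.

## Task

On the toy railway board, flip the yellow-knobbed lever over past its middle so that it snaps to its other side and swings the red and white gate off the track. Then push the red wagon with a fingertip along the track, through the open gate, until it stands against the red buffer stop. Work the gate only by its lever, do not lift or tip the wagon, and leave the other toys where they stand.

Things in the scene. Friction and masses are not known exactly. Their poses are not given: they have to be found in the camera images.
- board: Green play board, 280 (its x) by 470 (its y), 12 mm thick, fixed to the table; origin at the centre of its underside, on the table top; x away from the robot, y to the left, z up (turned by up to 0.3 rad). Everything below in 'board' directions means these axes. Toys stand on it; the grey road is only painted.
- track_mid (a point): Middle of the wooden track, on its running surface, 20 above the table. The track is straight, 58 wide, along the board's y at board x = 0, over the board's whole length. Two kerbs guide the wheels: 44 mm between them, tops 28 above the table.
- buffer_face (a point): Middle of the face of the red buffer stop, at board x = 0, y = -190, 56 above the table; the face looks to board +y, is 54 wide and reaches from 45 to 67 above the table.
- lever (a joint): Lever in rad: 0 = leaning to board +y (start, gate shut), 0.5 = upright, 1.0 = leaning to board -y (gate open). A spring drives it to the nearer end, so it takes about 5 N at the knob to start and snaps over by itself beyond 0.5. Pivot along board x at board x = -100, y = 0, 40 above the table, on a blue block 46 (x) by 70 (y), 34 above the table, its bearing up to 48.
- lever_knob (a point): Centre of the lever's yellow ball knob, 24 mm across, 56 from the pivot on a steel stem 10 thick; about 89 above the table at either side, 96 when upright.
- gate: Red and white swing gate; bar 80 long, 6 thick, 22 high (35 to 57 above the table), from 8 to 88 along its own -x; origin on its hinge axis at board x = 55, y = -20 (white post 18 wide, 72 high). Shut: its axes lie along the board's. The lever swings it by -1.55 rad about z towards the waiting wagon, clear of it, to point to board +y. A wagon cannot push it open. Its rest post at x = -36, y = -30 is 32 high.
- wagon_mid (a point): Middle of the red and blue wooden wagon, 50 above the table, on the track at its board +y end, axes along the board's. Body 80 long (y), 30 wide, from 32 to 73 above the table, with flat ends. Four black wheels roll with slight friction, so it hardly coasts. About 0.13 kg. Against the buffer stop this point is at board y = -150.
- tree_a_mid (a point): Bystander: dark green toy fir, 73 high, 42 wide, on a round wooden foot, point 35 above its foot.
- tree_b_mid (a point): Bystander: blue-green toy fir, same size, point 35 above its foot.
- figure_mid (a point): Bystander: yellow wooden peg figure with blue cap, 28 wide, 56 high, point 28 above its foot.
- car_mid (a point): Bystander: green and white toy car, 66 long, 40 wide, 37 high, point 18 up.
- house_mid (a point): Bystander: small wooden house with terracotta roof, 52 x 58 mm, about 60 high, point 28 up.
- game_box_mid (a point): Bystander: blue boxed game lying flat beside the board, 100 x 140 x 45 high, point at its middle.
- tin_mid (a point): Bystander: red round tin with yellow band beside the board, 76 wide, 90 high, point at its middle.

How it is judged:
By the outcome, as a careful person would: the job done as asked, in the order asked, and still so for the second after the job is handed in, with the robot touching nothing.
It also fails if it takes over 43 s, if anything falls off the work surface, if the arm or the gripper's body presses on something with over 40 N, if the wrist force passes 120 N, or if a joint passes its speed limit or range.

## Working session

There is one attempt and no reset: what is moved stays moved. The work goes in short steps, Python scripts to look and compute and a shell command to move; the robot and the scene stay as the last step left them, time stands still between calls to the robot, and variables do not carry over. Pictures are saved under pics/ and viewed, at most 10 in all, crops included, and the job is handed in when it is done.

```bash
mkdir -p pics; cat > h.py <<'E'
import numpy as np, cv2
from rig import readout, capture, calibration, bot, look_for
def world(cam,d,u,v):
    c=calibration(cam);K=np.array(c["mtx"]);T=np.array(c["T"])
    u=np.asarray(u,float);v=np.asarray(v,float)
    p=np.stack([(u-K[0,2])/K[0,0]*d,(v-K[1,2])/K[1,1]*d,d,np.ones_like(d)],-1)
    return (p@T.T)[...,:3]
def cloud(cam,d):
    v,u=np.mgrid[:480,:640]; return world(cam,d,u,v)
E
python3 - <<'E'
from h import *
for cam in ("top","scene"):
    im,d=capture(cam); cv2.imwrite(f"pics/{cam}1.png",im[...,::-1]); np.savez(f"{cam}1.npz",im=im,d=d)
    P=cloud(cam,d)
    for t in ["board","lever","lever_knob","gate","wagon_mid","tree_a_mid","figure_mid","car_mid","house_mid","game_box_mid","tin_mid"]:
        for r in look_for(t,cam)[:2]:
            l,tp,rr,b=r["extent"];u,v=int((l+rr)/2),int((tp+b)/2)
            print(cam,t,round(r["conf"],2),np.round(r["extent"]),P[min(v,479),min(u,639)].round(3))
s=readout.read_state();print(s["time_s"],s["position"],s["tcp_rot"],s["force"])
E
```

```text
top board 0.82 [221. 161. 440. 329.] [ 0.58  -0.044  0.02 ]
top board 0.26 [283. 182. 296. 203.] [0.699 0.049 0.069]
top lever 0.42 [305. 273. 322. 284.] [ 0.495 -0.002  0.098]
top lever_knob 0.4 [305. 276. 320. 285.] [ 0.49  -0.     0.108]
top gate 0.46 [339. 224. 348. 255.] [ 0.587 -0.073  0.061]
top wagon_mid 0.87 [255. 216. 296. 241.] [0.613 0.082 0.077]
top tree_a_mid 0.72 [396. 216. 412. 231.] [ 0.624 -0.215  0.051]
top tree_a_mid 0.24 [285. 185. 299. 201.] [0.697 0.045 0.066]
top figure_mid 0.35 [397. 215. 416. 230.] [ 0.624 -0.22   0.063]
top car_mid 0.82 [256. 259. 281. 283.] [0.52  0.101 0.048]
top car_mid 0.68 [285. 181. 298. 200.] [0.703 0.045 0.072]
top house_mid 0.62 [387. 295. 414. 320.] [ 0.429 -0.198  0.065]
top game_box_mid 0.59 [482. 246. 557. 300.] [ 0.503 -0.481  0.041]
top tin_mid 0.97 [ 98. 243. 137. 276.] [0.547 0.434 0.092]
scene board 0.7 [206. 196. 418. 321.] [ 0.608 -0.043  0.028]
scene board 0.47 [ 78. 272. 153. 332.] [ 0.519 -0.482  0.045]
scene lever 0.65 [297. 202. 307. 214.] [ 0.491 -0.008  0.071]
scene wagon_mid 0.79 [345. 223. 376. 249.] [0.631 0.076 0.068]
scene tree_a_mid 0.75 [239. 280. 256. 307.] [ 0.645 -0.217  0.059]
scene figure_mid 0.49 [312. 278. 322. 297.] [ 0.694 -0.07   0.044]
scene car_mid 0.72 [335. 202. 363. 222.] [0.538 0.099 0.045]
scene house_mid 0.83 [212. 210. 233. 246.] [ 0.451 -0.204  0.063]
scene game_box_mid 0.76 [ 80. 274. 152. 333.] [ 0.525 -0.483  0.046]
scene tin_mid 0.81 [454. 145. 486. 188.] [0.581 0.429 0.089]
scene tin_mid 0.61 [ 77. 274. 154. 330.] [ 0.519 -0.482  0.045]
1.2 [0.25810351 0.56917589 0.29224614] [[-9.10706302e-01  4.13054514e-01 -8.78047714e-07]
 [ 4.13054514e-01  9.10706302e-01 -3.06064131e-05]
 [-1.18424735e-05 -2.82361348e-05 -1.00000000e+00]] [ 0.04228235 -0.87414998 -0.3013076 ]
```

View pics/top1.png

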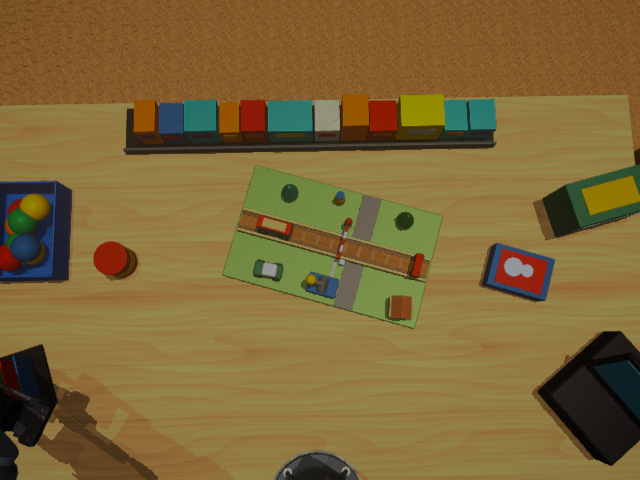

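View pics/scene1.png

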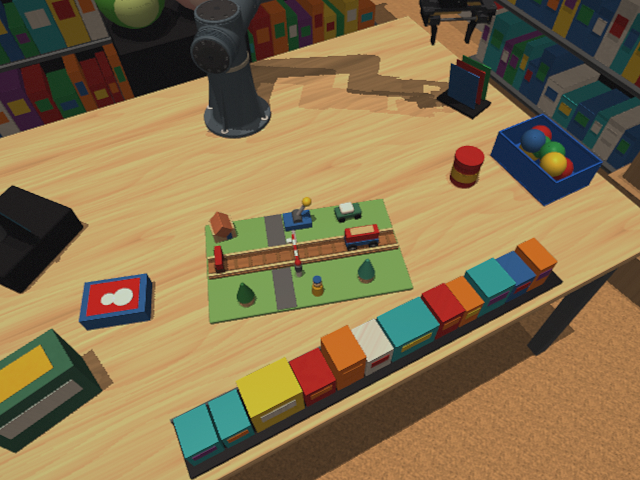

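The top view shows the wagon at about (275,227), the knob at (311,280), the gate at (342,245) and the buffer at (417,265). The car, at (268,270), stands beside the lever. The board is turned clockwise as seen from above. Next I'll fit the board pose.

```bash
python3 - <<'E'
from h import *
D=np.load("top1.npz");im,d=D["im"],D["d"];P=cloud("top",d)
hsv=cv2.cvtColor(im,cv2.COLOR_RGB2HSV)
sub=np.zeros((480,640),bool);sub[155:340,210:450]=1
m=sub&(hsv[...,0]>30)&(hsv[...,0]<60)&(hsv[...,1]>60)&(hsv[...,2]>60)&(P[...,2]<.03)&(P[...,2]>-.01)
print(m.sum(),np.median(P[m][:,2]))
# project with z=0.012 plane rays
c=calibration("top");K=np.array(c["mtx"]);T=np.array(c["T"])
def onz(u,v,z):
    r=np.stack([(u-K[0,2])/K[0,0],(v-K[1,2])/K[1,1],np.ones_like(u)],-1)@T[:3,:3].T
    return T[:3,3]+r*((z-T[2,3])/r[...,2])[...,None]
v,u=np.nonzero(m);Q=onz(u.astype(float),v.astype(float),.012)
r=cv2.minAreaRect((Q[:,:2]*1000).astype(np.float32));print(r, cv2.boxPoints(r))
(cx,cy),(w,h),a=r
# long axis direction -> board y
ang=np.deg2rad(a); ex=np.array([np.cos(ang),np.sin(ang)]);ey=np.array([-ex[1],ex[0]])
Y=ex if w>h else ey; Y=Y*np.sign(Y[1]); yaw=np.arctan2(-Y[0],Y[1])
R=np.array([[np.cos(yaw),-np.sin(yaw)],[np.sin(yaw),np.cos(yaw)]]);o=np.array([cx,cy])/1000
print("yaw",yaw,o); np.savez("board.npz",R=R,o=o,yaw=yaw)
w2b=lambda p:np.r_[R.T@(p[:2]-o),p[2]]
def obj(name,box,cond):
    l,t,rr,b=box;s=np.zeros_like(m);s[t:b,l:rr]=1;q=P[s&cond]
    q=np.c_[(q[:,:2]-o)@R,q[:,2]];print(name,len(q),np.percentile(q,[2,50,98],axis=0).round(3).tolist())
H,S,V=hsv[...,0],hsv[...,1],hsv[...,2]
Z=P[...,2]
obj("wagon",(250,210,300,245),Z>.06)
obj("knob",(300,268,325,292),Z>.075)
obj("buffer",(405,248,432,282),Z>.05)
obj("gate",(330,212,355,270),Z>.045)
obj("car",(245,255,288,285),Z>.035)
obj("figure",(330,185,350,210),Z>.045)
obj("house",(380,290,415,322),Z>.04)
obj("treeA",(390,205,416,235),Z>.045)
obj("treeB",(278,178,302,205),Z>.045)
b=lambda x,y:(R@[x,y]+o).round(4)
for n,x,y in[("knob",-.1,.027),("wag?",0,.15),("buf",0,-.19),("hinge",.055,-.02)]:print(n,b(x,y))
E
```

```text
13800 0.013231771837299955
((581.5347290039062, -51.800506591796875), (469.27618408203125, 279.784912109375), 73.3121337890625) [[ 380.15594 -236.38524]
 [ 648.1573  -316.7276 ]
 [ 782.9135   132.78423]
 [ 514.9122   213.12659]]
yaw -0.29125821051316986 [ 0.58153473 -0.05180051]
wagon 451 [[-0.015, 0.102, 0.064], [-0.002, 0.141, 0.074], [0.013, 0.18, 0.08]]
knob 94 [[-0.11, 0.015, 0.089], [-0.1, 0.026, 0.098], [-0.089, 0.037, 0.108]]
buffer 202 [[-0.026, -0.209, 0.052], [-0.001, -0.197, 0.068], [0.026, -0.19, 0.074]]
gate 147 [[-0.216, -0.027, 0.052], [0.027, -0.02, 0.059], [0.06, -0.011, 1.434]]
car 350 [[-0.118, 0.098, 0.035], [-0.1, 0.128, 0.045], [-0.084, 0.161, 0.056]]
figure 77 [[-0.053, -0.003, 0.046], [0.107, 0.014, 0.068], [0.118, 0.023, 0.727]]
house 555 [[-0.13, -0.214, 0.046], [-0.103, -0.184, 0.06], [-0.077, -0.159, 0.077]]
treeA 165 [[0.082, -0.162, 0.046], [0.095, -0.145, 0.061], [0.114, -0.132, 0.09]]
treeB 164 [[-0.141, 0.022, 0.046], [0.086, 0.13, 0.061], [0.105, 0.147, 1.084]]
knob [0.4935 0.0028]
wag? [0.6246 0.0919]
buf [ 0.527  -0.2338]
hinge [ 0.6285 -0.0868]
```

```bash
cat > go.py <<'E'
import sys
from h import *
B=np.load("board.npz");R,o,yaw=B["R"],B["o"],float(B["yaw"])
s=readout.read_state();p=np.array(s["position"]);M=np.array(s["tcp_rot"])
pb=R.T@(p[:2]-o);print("t",round(s["time_s"],2),"tip board",pb.round(4),(p[2]-.07).round(4),"F",np.round(s["force"],1),"open",s["opening"])
G=np.array([[-1,0,0],[0,1,0],[0,0,-1.]]);Rb=np.eye(3);Rb[:2,:2]=R
rv=cv2.Rodrigues(M.T@Rb@G)[0].ravel();print("turn norm",(rv/np.pi).round(4))
for a in sys.argv[1:]:
    x,y,z=map(float,a.split(","));t=np.r_[R@[x,y]+o,z+.07]
    print(a,"shift norm",(M.T@(t-p)/.2).round(4))
E
python3 go.py -- 2>/dev/null || python3 go.py; python3 go.py -.1,.07,.15
```

```text
t 1.2 tip board [-0.4881  0.5019] 0.2222 F [ 0.  -0.9 -0.3] open 1.0020624912064269
turn norm [-0.      0.     -0.0428]
t 1.2 tip board [-0.4881  0.5019] 0.2222 F [ 0.  -0.9 -0.3] open 1.0020624912064269
turn norm [-0.      0.     -0.0428]
t 1.2 tip board [-0.4881  0.5019] 0.2222 F [ 0.  -0.9 -0.3] open 1.0020624912064269
turn norm [-0.      0.     -0.0428]
-.1,.07,.15 shift norm [-2.2128 -1.8799  0.3613]
```

```bash
A='[[-0.75,-0.63,0,0,0,-0.043,1],[-0.75,-0.63,0,0,0,-0.043,1],[-0.75,-0.63,0,0,0,-0.043,1],[-0.75,-0.63,0,0,0,-0.043,1],[-0.75,-0.63,0,0,0,-0.043,1],[-0.75,-0.63,0,0,0,-0.043,1]]' ; unset A
python3 -m pendant '[[-0.75,-0.63,0,0,0,-0.043,1],[-0.75,-0.63,0,0,0,-0.043,1],[-0.75,-0.63,0,0,0,-0.043,1],[-0.75,-0.63,0,0,0,-0.043,1],[-0.75,-0.63,0,0,0,-0.043,1],[-0.75,-0.63,0,0,0,-0.043,1]]'; python3 go.py -.1,.07,.15
```

```text
time_s: 1.8
position: [0.3434, 0.3919, 0.2926]
tcp_rot: [[-0.957, 0.289, 0.0], [0.289, 0.957, 0.001], [0.0, 0.001, -1.0]]
force: [0.2, -0.1, 0.0]
opening: 0.541
grasp_force: 0.0
t 1.8 tip board [-0.3555  0.3566] 0.2226 F [ 0.2 -0.1  0. ] open 0.5405285823545503
turn norm [ 0.0003 -0.     -0.0008]
-.1,.07,.15 shift norm [-1.281  -1.4302  0.3616]
```

```bash
python3 -m pendant '[[-0.8,-0.9,0.1,0,0,0,1],[-0.8,-0.9,0.1,0,0,0,1],[-0.8,-0.9,0.1,0,0,0,1],[-0.8,-0.9,0.1,0,0,0,1],[-0.8,-0.9,0.1,0,0,0,1],[-0.8,-0.9,0.1,0,0,0,1],[-0.8,-0.9,0.1,0,0,0,1],[-0.8,-0.9,0.1,0,0,0,1]]' | head -1; python3 go.py -.1,.07,.15
```

```text
time_s: 2.6
t 2.6 tip board [-0.1972  0.1784] 0.2022 F [-0.2 -0.2  0.8] open -7.507229418497654e-05
turn norm [ 0.0001 -0.0002  0.0008]
-.1,.07,.15 shift norm [-0.485  -0.5434  0.2607]
```

```bash
python3 -m pendant '[[-0.485,-0.543,0.26,0,0,0,1],[-0.485,-0.543,0.26,0,0,0,1],[-0.485,-0.543,0.26,0,0,0,1],[-0.485,-0.543,0.26,0,0,0,1],[-0.485,-0.543,0.26,0,0,0,1],[-0.485,-0.543,0.26,0,0,0,1]]' | head -1; python3 go.py -.1,.07,.075 -.1,0.02,.075
python3 - <<'E'
from h import *
im,d=capture("scene");cv2.imwrite("pics/s2.png",cv2.resize(im[120:340,180:480],None,fx=2.6,fy=2.6)[...,::-1])
E
```

```text
time_s: 3.2
t 3.2 tip board [-0.1005  0.0702] 0.1504 F [ 0.3 -0.5  0.5] open 0.005407885835091299
turn norm [ 0.0001 -0.0003  0.0009]
-.1,.07,.075 shift norm [-0.0031 -0.0009  0.3771]
-.1,0.02,.075 shift norm [-0.0024 -0.2509  0.377 ]
```

View pics/s2.png

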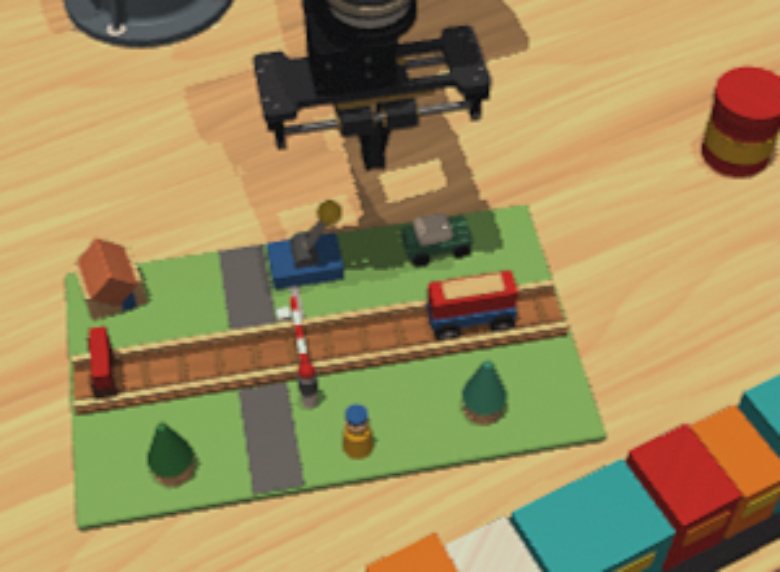

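The closed fingertips, at about (375,155), hang above the gap between the knob (330,212) and the car (437,235). I'll go down and push.

```bash
python3 -m pendant '[[0,0,0.2,0,0,0,1],[0,0,0.375,0,0,0,1],[0,0,0.375,0,0,0,1],[0,-0.08,0.375,0,0,0,1],[0,-0.13,0.375,0,0,0,1],[0,-0.18,0.375,0,0,0,1]]' | egrep 'time|force'; python3 go.py -.1,.01,.075
```

```text
time_s: 3.85
force: [1.5, 3.0, 2.2]
grasp_force: 1.6
t 3.85 tip board [-0.0984  0.0337] 0.0774 F [1.5 3.  2.2] open 0.006606508971810752
turn norm [0.0006 0.0013 0.0003]
-.1,.01,.075 shift norm [ 0.008  -0.1185  0.0117]
```

```bash
python3 -m pendant '[[0,-0.04,0,0,0,0,1],[0,-0.08,0,0,0,0,1],[0,-0.12,0,0,0,0,1],[0,-0.12,0,0,0,0,1],[0,-0.12,0,0,0,0,1]]' | egrep 'time|force'; python3 go.py -.1,.01,.075
```

```text
time_s: 4.35
force: [-0.0, -0.0, 0.4]
grasp_force: 0.0
t 4.35 tip board [-0.0993  0.0081] 0.0752 F [-0.  -0.   0.4] open 0.005504392479158708
turn norm [-0.     -0.0002 -0.0001]
-.1,.01,.075 shift norm [0.0034 0.0095 0.0008]
```

```bash
python3 -m pendant '[[0,0.05,-0.2,0,0,0,1],[0,0.05,-0.4,0,0,0,1],[0,0.3,-0.4,0,0,0,1],[-0.2,0.5,-0.4,0,0,0,1],[-0.35,0.7,-0.4,0,0,0,1],[-0.5,0.9,-0.4,0,0,0,1],[-0.5,0.98,-0.4,0,0,0,1],[-0.5,0.98,-0.4,0,0,0,1]]' | egrep 'time|force'; python3 go.py 0,.217,.15
python3 - <<'E'
from h import *
im,d=capture("scene");cv2.imwrite("pics/s3.png",cv2.resize(im[120:340,180:480],None,fx=2.6,fy=2.6)[...,::-1])
E
```

```text
time_s: 5.15
force: [-1.4, 0.4, -0.8]
grasp_force: 0.0
t 5.15 tip board [0.0011 0.2078] 0.1545 F [-1.4  0.4 -0.8] open 0.0028265175940023627
turn norm [0.0003 0.0002 0.0013]
0,.217,.15 shift norm [0.0052 0.0461 0.0226]
```

View pics/s3.png

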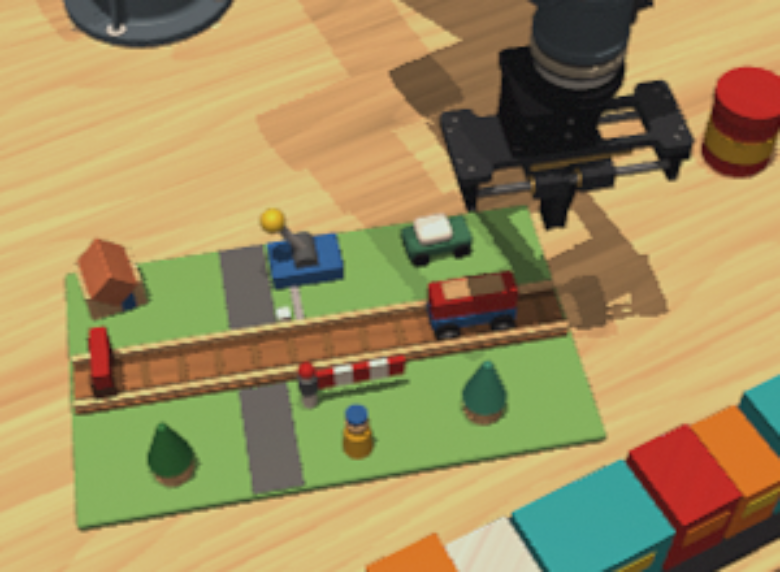

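The gate is open, lying along the track at (355,372), and the lever leans to the other side at (272,220). I'll go down behind the wagon.

```bash
python3 -m pendant '[[0.005,0.05,0.1,0,0,0,1],[0.005,0.05,0.3,0,0,0,1],[0.005,0.05,0.53,0,0,0,1],[0.005,0.05,0.53,0,0,0,1],[0.005,0.05,0.53,0,0,0,1]]' | egrep 'time|force'; python3 go.py 0,.1,.048
```

```text
time_s: 5.7
force: [0.5, 0.5, -0.1]
grasp_force: 0.0
t 5.7 tip board [-0.0012  0.2134] 0.0487 F [ 0.5  0.5 -0.1] open 0.0006335107469804472
turn norm [-0.0005 -0.0011 -0.0001]
0,.1,.048 shift norm [-0.0063 -0.5669  0.0043]
```

```bash
python3 -m pendant '[[-0.006,-0.04,0,0,0,0,1],[-0.006,-0.08,0,0,0,0,1],[-0.006,-0.12,0,0,0,0,1],[-0.006,-0.17,0,0,0,0,1],[-0.006,-0.22,0,0,0,0,1],[-0.006,-0.27,0,0,0,0,1],[-0.006,-0.32,0,0,0,0,1],[-0.006,-0.37,0,0,0,0,1]]' | egrep 'time|force'; python3 go.py 0,-.095,.048
```

```text
time_s: 6.5
force: [0.4, 0.5, 1.3]
grasp_force: 0.7
t 6.5 tip board [0.0009 0.1397] 0.0492 F [0.4 0.5 1.3] open 0.0055845028823521626
turn norm [ 0.     -0.      0.0001]
0,-.095,.048 shift norm [ 0.0051 -1.1733  0.0061]
```

```bash
python3 -m pendant '[[0,-0.05,0,0,0,0,1],[0,-0.1,0,0,0,0,1],[0,-0.15,0,0,0,0,1],[0,-0.2,0,0,0,0,1],[0,-0.25,0,0,0,0,1],[0,-0.3,0,0,0,0,1],[0,-0.35,0,0,0,0,1],[0,-0.4,0,0,0,0,1]]' | egrep 'time|force'; python3 go.py 0,-.095,.048
python3 - <<'E'
from h import *
im,d=capture("scene");cv2.imwrite("pics/s4.png",cv2.resize(im[120:340,180:480],None,fx=2.6,fy=2.6)[...,::-1])
E
```

```text
time_s: 7.3
force: [0.8, 1.6, -0.2]
grasp_force: 0.6
t 7.3 tip board [0.0009 0.0597] 0.0492 F [ 0.8  1.6 -0.2] open 0.003538715450979652
turn norm [-0.     -0.0001  0.0002]
0,-.095,.048 shift norm [ 0.0049 -0.7737  0.006 ]
```

View pics/s4.png

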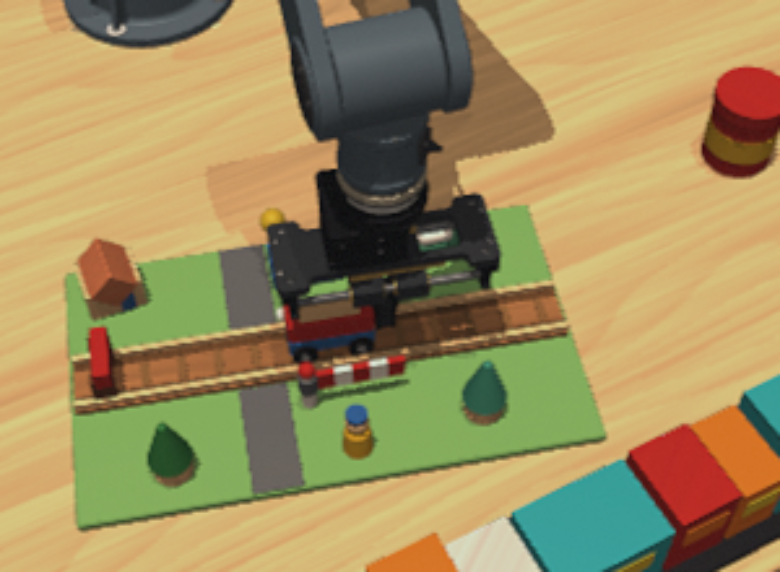

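The wagon, at (330,335), is rolling level through the open gate with the fingertip against its rear end. I'll keep pushing.

```bash
python3 -m pendant '[[0.003,-0.05,0,0,0,0,1],[0.003,-0.1,0,0,0,0,1],[0.003,-0.15,0,0,0,0,1],[0.003,-0.2,0,0,0,0,1],[0.003,-0.25,0,0,0,0,1],[0.003,-0.3,0,0,0,0,1],[0.003,-0.35,0,0,0,0,1],[0.003,-0.4,0,0,0,0,1]]' | egrep 'time|force'; python3 go.py 0,-.095,.048
```

```text
time_s: 8.15
force: [-0.2, 0.6, -1.2]
grasp_force: 0.3
t 8.15 tip board [ 0.0004 -0.0203] 0.0492 F [-0.2  0.6 -1.2] open 0.002575466361136683
turn norm [-0.     -0.      0.0002]
0,-.095,.048 shift norm [ 0.0021 -0.3736  0.0062]
```

```bash
python3 -m pendant '[[0,-0.05,0,0,0,0,1],[0,-0.1,0,0,0,0,1],[0,-0.15,0,0,0,0,1],[0,-0.2,0,0,0,0,1],[0,-0.25,0,0,0,0,1],[0,-0.28,0,0,0,0,1],[0,-0.31,0,0,0,0,1]]' | egrep 'time|force'; python3 go.py 0,-.095,.048
```

```text
time_s: 8.85
force: [0.4, 1.4, -0.1]
grasp_force: 0.4
t 8.85 tip board [ 0.0005 -0.082 ] 0.0493 F [ 0.4  1.4 -0.1] open 0.00966856650975588
turn norm [0.     0.     0.0001]
0,-.095,.048 shift norm [ 0.0024 -0.0649  0.0064]
```

Now I'll creep forward until the force rises.

```bash
python3 -m pendant '[[0,-0.015,0,0,0,0,1],[0,-0.03,0,0,0,0,1],[0,-0.04,0,0,0,0,1],[0,-0.05,0,0,0,0,1],[0,-0.055,0,0,0,0,1],[0,-0.06,0,0,0,0,1]]' | egrep 'time|force'; python3 go.py 0,-.095,.048
```

```text
time_s: 9.45
force: [1.0, 0.7, 0.8]
grasp_force: 0.4
t 9.45 tip board [ 0.0004 -0.0933] 0.0492 F [1.  0.7 0.8] open 0.009094758102927238
turn norm [ 0.     -0.      0.0003]
0,-.095,.048 shift norm [ 0.0022 -0.0083  0.0062]
```

```bash
python3 -m pendant '[[0,-0.005,0,0,0,0,1],[0,-0.01,0,0,0,0,1],[0,-0.015,0,0,0,0,1],[0,-0.015,0,0,0,0,1]]' | egrep 'time|force'; python3 go.py 0,-.095,.048
```

```text
time_s: 9.85
force: [1.0, 0.0, -0.1]
grasp_force: 0.2
t 9.85 tip board [ 0.0005 -0.0965] 0.0492 F [ 1.   0.  -0.1] open 0.003192325181271478
turn norm [-0.     -0.      0.0001]
0,-.095,.048 shift norm [0.0023 0.0077 0.0062]
```

```bash
python3 -m pendant '[[0,-0.005,0,0,0,0,1],[0,-0.01,0,0,0,0,1],[0,-0.015,0,0,0,0,1],[0,-0.015,0,0,0,0,1]]' | egrep 'time|force'; python3 go.py 0,-.105,.048
python3 - <<'E'
from h import *
im,d=capture("scene");cv2.imwrite("pics/s5.png",cv2.resize(im[190:300,190:340],None,fx=5,fy=5)[...,::-1])
E
```

```text
time_s: 10.25
force: [2.0, 3.9, -0.2]
grasp_force: 2.2
t 10.25 tip board [ 0.0007 -0.0989] 0.0493 F [ 2.   3.9 -0.2] open 0.0073789487929776885
turn norm [ 0.0003  0.0002 -0.    ]
0,-.105,.048 shift norm [ 0.0036 -0.0307  0.0066]
```

View pics/s5.png

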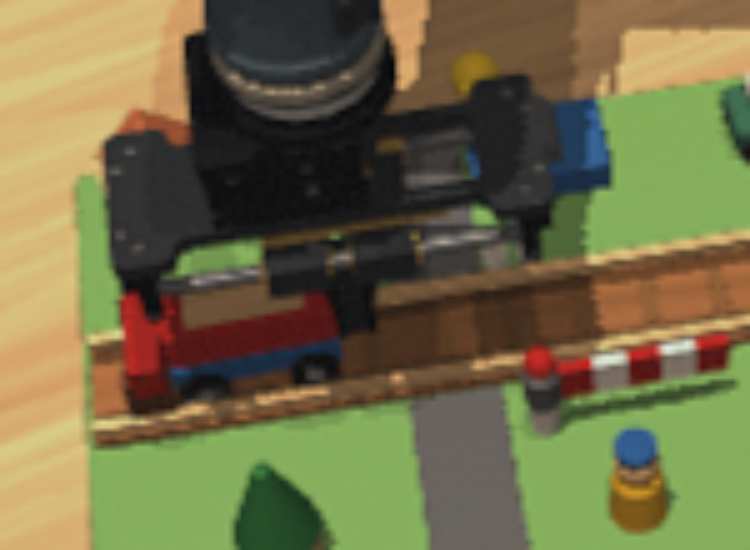

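The wagon touches the buffer at (165,350), and the force has risen. One small nudge to confirm, then I'll back off and lift.

```bash
python3 -m pendant '[[0,-0.01,0,0,0,0,1],[0,-0.01,0,0,0,0,1]]' | egrep 'time|force'; python3 go.py
python3 -m pendant '[[0,0.02,0,0,0,0,1],[0,0.1,0,0,0,0,1],[0,0.15,-0.2,0,0,0,1],[0,0.15,-0.4,0,0,0,1],[0,0.15,-0.65,0,0,0,1],[0,0.4,-0.8,0,0,0,1],[0,0.7,-0.8,0,0,0,1],[0,0.95,-0.8,0,0,0,1]]' | egrep 'time|force'; python3 -m pendant '[[0,0.3,0,0,0,0,1],[0,0.6,0,0,0,0,1],[0,0.6,0,0,0,0,1],[0,0.6,0,0,0,0,1]]'|head -1
python3 go.py
python3 - <<'E'
from h import *
im,d=capture("scene");cv2.imwrite("pics/s6.png",cv2.resize(im[120:340,180:480],None,fx=2.6,fy=2.6)[...,::-1])
im,d=capture("top");P=cloud("top",d);B=np.load("board.npz");q=P[235:290,370:440].reshape(-1,3)
b=(q[:,:2]-B["o"])@B["R"];k=(abs(b[:,0])<.012)&(q[:,2]>.06)&(q[:,2]<.1);print(np.percentile(b[k][:,1],[1,5,50,95,99]).round(4), np.histogram(b[k][:,1],bins=np.arange(-.22,-.09,.01))[0])
E
```

```text
time_s: 10.5
force: [5.6, 9.6, 1.2]
grasp_force: 5.5
t 10.5 tip board [ 0.0011 -0.0994] 0.0495 F [5.6 9.6 1.2] open 0.005105697343818606
turn norm [ 0.0011  0.0006 -0.0003]
time_s: 11.3
force: [-0.0, -0.9, -0.3]
grasp_force: 0.0
time_s: 11.7
t 11.7 tip board [-0.0007  0.1944] 0.2085 F [ 0.3 -0.4  0.5] open 0.0010624245568399409
turn norm [-0.0001 -0.      0.0017]
[-0.2046 -0.2001 -0.1571 -0.1129 -0.1099] [ 0 23 44 45 48 46 47 47 42 48 47  6]
```

View pics/s6.png

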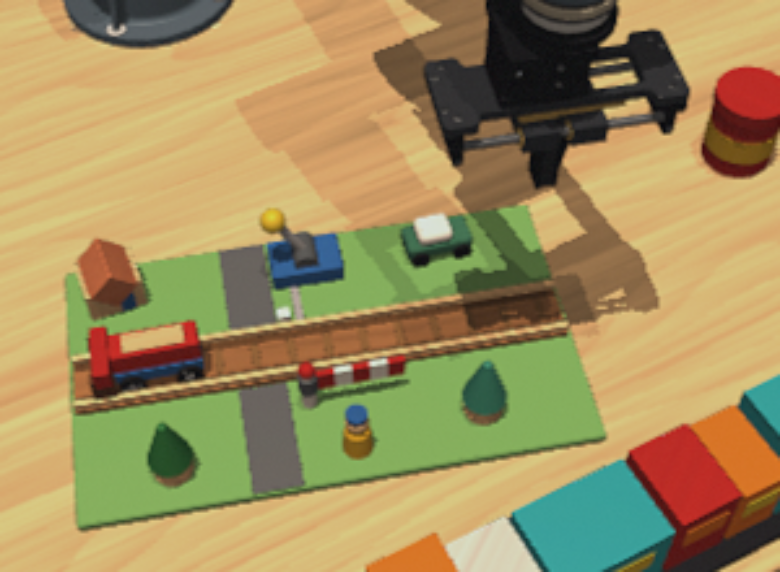

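The wagon stands against the buffer at (150,355) with its rear end at board y of about -0.11. The gate is still open, the other toys are where they were, and the arm is clear.

```bash
python3 -c "from rig import bot; print(bot.hand_in())"
```

```text
the job is handed in; nothing more can be done
None
```

I flipped the lever, which swung the gate open, then pushed the wagon through it until it stood against the red buffer stop, and handed the job in at about 12 s; the last pictures show the other toys in place.

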